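# Clamp a small cheese for cutting

## Task

Get the small cheese ready for cutting: throw the empty clamp open, set the smallest of the three cheese wheels from the serving board flat and centred on the round rubber rest of the clamp board without dropping it, then throw the clamp over so that it snaps down and holds the cheese there. Leave the other two wheels on the serving board where they are.

Things in the scene. Friction and masses are not known exactly. Their poses are not given: they have to be found in the camera images.
- clampboard: Fixed light wooden board, 300 x 140 mm, 18 mm thick, carrying the round rubber rest and the steel over-centre clamp. Its origin lies on the table under the clamp's hinge pin; the board reaches from 195 mm in front (-x) to 105 mm behind (+x) of it, and 70 mm to either side. Its -x axis points from the hinge to the rest.
- rest (a point): Centre of the top face of the round black rubber rest (80 mm across, top 19.5 mm above the table), 110 mm from the hinge along the board's -x.
- hinge (a point): Centre of the hinge pin (along the board's y), 78 mm above the table, between two 52 mm wide steel cheeks. The lever is turned by pushing its standing leg sideways, with up to about 10 N at 65 mm above the hinge.
- clamp (a joint): Angle of the L-shaped lever (rad). 0 = shut, empty: arm over the rest, dipping 0.12 below level, black handle standing, leaning 0.12 towards the rest. Grows as the handle tips away from the rest and the arm rises; 1.7 = open: arm upright, handle level behind the hinge. An over-centre spring drives it to the nearer end: it tips over at about 0.85. On the small cheese it stops at about 0.17.
- handle_end (a point): End of the black handle, on the lever, 118 mm from the hinge; the handle's grip is 26 mm wide (along the hinge) and 18 mm thick and covers the last 72 mm. At right angles to the arm.
- presser_end (a point): End of the flat steel arm, on the lever, 123 mm from the hinge; the arm is 24 mm wide and 8 mm thick.
- pad (a point): Centre of the face of the round rubber pad (34 mm across) under the arm, 110 mm from the hinge along the arm and 20 mm from the arm's centre line. With the clamp open it points towards the rest and stands at most 25 mm out from the hinge.
- servingboard: Fixed brown board, 150 x 360 mm (x, y), 16 mm thick, on which the three orange cheese wheels stand in a row along its y, 118 mm apart, in any order. Origin at the centre of its underside.
- smallwheel_mid (a point): Centre of the small cheese wheel, the one to clamp: round, 64 mm across, 44 mm high, z upright, about 0.2 kg. Its side bulges slightly; widest at half height.
- bigwheel_mid (a point): Centre of the big wheel: 106 mm across, 60 mm high. To be left alone.
- flatwheel_mid (a point): Centre of the flat wheel: 92 mm across, 34 mm high. To be left alone.
There are look-alikes about, which are no part of the job. What is shaped like the part that bears smallwheel_mid but blue, purple or red is not meant.

How it is judged:
By the outcome, as a careful person would: the job done as asked, in the order asked, and still so for the second after the job is handed in, with the robot touching nothing.
It also fails if it takes over 72 s, if anything falls off the work surface, if the arm or the gripper's body presses on something with over 40 N, if the wrist force passes 120 N, or if a joint passes its speed limit or range.

## Robot

A 6-joint arm with a two-finger parallel gripper is mounted at the origin on the work surface. World frame = base frame: x ahead of the robot, y to its left, z up, the work surface at z = 0. Lengths are in mm, angles in rad, forces in N, time in s.
With the tool pointing down it reaches from about 325 to 900 mm from the base axis. Payload 6.1 kg.
Tool frame: the origin (TCP) lies on the centre line of the jaws, within the pads' length; the fingertips stand 19 mm ahead of it and the grasp point (between the pads) is the TCP; y points along the fingers, x is the direction in which the jaws open and shut, and the axes are right-handed (so a half turn about y gives the same grasp; the last joint's range is limited). The gripper opens to 87 mm and grips with 3 to 60 N. Pads are 19 mm wide; open, the fingers measure 117 mm over their backs; the gripper's body (75 mm by 190 mm) begins 51 mm behind the grasp point.
Start: joints at [1.003, 0.22, 1.526, -0, 1.395, -0.126], TCP at [267.227, 564.983, 241.538] pointing down, gripper open.
Joint ranges: [-2.98, 2.98], [-0.91, 2.08], [0.09, 2.57], [-1.24, 4.39], [0.2, 2.65], [-2.68, 2.68]. Speed limits (rad/s): [2.57, 2.57, 3.01, 3.14, 3.14, 3.14].

## Interface

Orientations are given as a rotation vector (axis times angle).
In Python, from station import manip gives the robot as it stands.
- The arm moves only by the shell command python3 -m jog 'ROWS' [FORCE]. ROWS is JSON, a list of rows, each a list of 3 entries, a list of its own where there are three numbers: the closure in counts, from 0 (fully open) to 255 (shut), then the shift along the tool's x, y, z in m, then the turn, a rotation vector about the tool's x, y, z in rad. A call has 1 to 8 rows; each row shifts and turns the pose as measured when the row begins, along the tool's axes as they then stand; what a row does not reach is not made up. A row lasts 1/12 s, in which the tool goes at most 41.7 mm and 7.16 degrees, less where a joint would pass 70% of its speed; a pose out of reach is approached as far as the arm can. A call is refused whole if a number of a shift passes 0.0417 or a number of a turn 0.125, either way. A call with a gripper value outside its range is refused whole. The fingers move at their own pace and stop on an object; FORCE is the grip in N (left out, the last holds). Time passes only in rows, so rows that do not move let the fingers close. It gives the time, the measured TCP pose, the force and the opening at its end, in the units of the state.
- manip.observe(): the state, without advancing time (a new reading comes with each control period).
- manip.get_image(name): name is "scene" or "side" or "wrist"; returns the picture (384x512x3 uint8, red, green, blue); there is no depth.
- manip.calibration(name): a dict with "fx", "fy", "cx", "cy" (pixels), "extrinsics" (4x4, takes a point from world to camera coordinates); the wrist camera has in their place "mount" (4x4, takes a point from camera to tool coordinates, whose origin is the TCP and whose axes are the tool frame's). Camera axes: x right, y down, z forward; pixel columns grow to the right and rows downward; lengths in mm; the calibration is good to about 2 mm. A picture is of the moment at which its call begins: read the wrist's pose just before it. calibration takes no time and is no camera call.
- manip.sign_off(): hands the job in, once; it reports no verdict.
The state is a dict: "t": time; "qpos": joint angles; "qvel": joint speeds; "effort": joint torques, N m; "tool_pos": TCP position; "ee_rot": TCP orientation; "ft_force": force on the tool from outside, world axes, zero at the start; "moment": the same for the moment, N m; "opening": finger opening in mm.
Only numpy, scipy, OpenCV 4.12 (cv2) and the standard library are available. Lean on these libraries where they do the work, as an engineer would, in place of code of your own. Each camera call takes 0.05 s, during which the arm holds its last target.

## Working session

There is one attempt and no reset: what is moved stays moved. The work goes in short steps, Python scripts to look and compute and a shell command to move; the robot and the scene stay as the last step left them, time stands still between calls to the robot, and variables do not carry over. Pictures are saved under pics/ and viewed, and the job is handed in when it is done.

```bash
ls; mkdir -p pics
cat > h.py <<'E'
import numpy as np,cv2
from station import manip
from scipy.spatial.transform import Rotation as R
def save(name,f):
    im=manip.get_image(name); cv2.imwrite('pics/'+f,cv2.cvtColor(im,cv2.COLOR_RGB2BGR)); return im
def cam(name,st=None):
    c=manip.calibration(name); K=np.array([[c['fx'],0,c['cx']],[0,c['fy'],c['cy']],[0,0,1]])
    if name=='wrist':
        T=np.eye(4);T[:3,:3]=R.from_rotvec(st['ee_rot']).as_matrix();T[:3,3]=st['tool_pos']
        E=np.linalg.inv(T@np.array(c['mount']))
    else: E=np.array(c['extrinsics'])
    return K,E
def proj(name,p,st=None):
    K,E=cam(name,st); p=np.atleast_2d(p); q=(E[:3,:3]@p.T).T+E[:3,3]; u=(K@q.T).T; return u[:,:2]/u[:,2:]
def ray(name,uv,z,st=None):
    K,E=cam(name,st); C=-E[:3,:3].T@E[:3,3]
    d=E[:3,:3].T@np.linalg.inv(K)@np.array([uv[0],uv[1],1.]); return C+d*(z-C[2])/d[2]
E
python3 - <<'E'
from h import *
s=manip.observe()
for k,v in s.items(): print(k,np.round(v,3))
for n in ['scene','side']:
    save(n,n+'0.png'); K,E=cam(n); print(n,K[0,0],-E[:3,:3].T@E[:3,3])
save('wrist','wrist0.png'); print(manip.calibration('wrist'))
E
```

```text
pics
t 0.0
qpos [ 1.003  0.221  1.528 -0.     1.395 -0.126]
qvel [ 0.002 -0.001 -0.001 -0.     0.001 -0.   ]
effort [ 1.0000e-03 -4.9460e+01 -3.8738e+01  7.0000e-02  5.7000e-02 -0.0000e+00]
tool_pos [266.933 564.499 240.431]
ee_rot [-1.387 -0.877  0.879]
ft_force [-0.063 -0.26   0.123]
moment [ 0.001  0.026 -0.024]
opening 86.98
scene 427.89271124050754 [1228.37441259  395.04572084  807.0069474 ]
side 494.559410651725 [  227.49966307 -1017.51336367   952.64123071]
{'fx': 281.92118747898206, 'fy': 281.92118747898206, 'cx': 251.1945560495164, 'cy': 186.07801599834187, 'mount': array([[ 9.99999985e-01,  1.73470018e-04, -2.13213989e-05,
        -1.01308266e+00],
       [ 6.71902195e-05, -2.68947992e-01,  9.63154698e-01,
        -1.42341159e+02],
       [ 1.61344115e-04, -9.63154685e-01, -2.68948000e-01,
         7.42694389e+01],
       [ 0.00000000e+00,  0.00000000e+00,  0.00000000e+00,
         1.00000000e+00]])}
```

View pics/scene0.png

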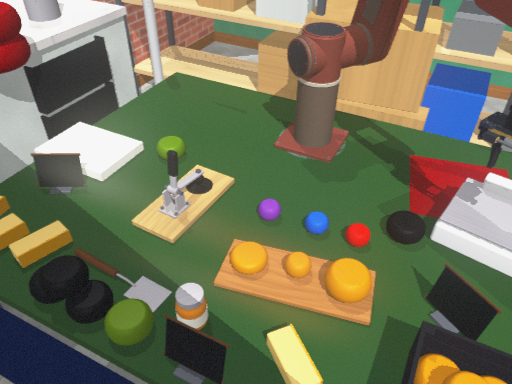

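View pics/side0.png

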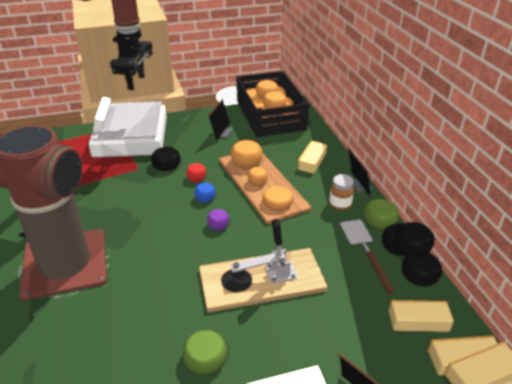

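View pics/wrist0.png

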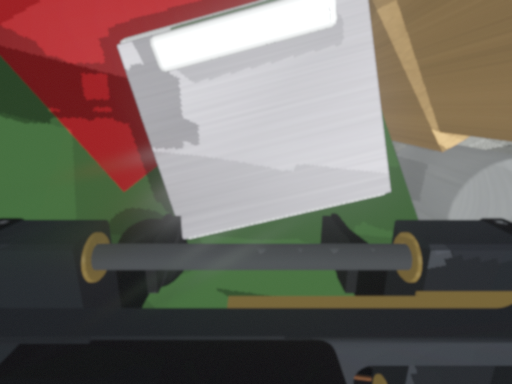

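Run:
```python
from h import *
a=cv2.imread('pics/scene0.png')[145:325,125:390]; cv2.imwrite('pics/crop_s.png',cv2.resize(a,None,fx=3,fy=3,interpolation=cv2.INTER_CUBIC))
b=cv2.imread('pics/side0.png')[135:315,185:335]; cv2.imwrite('pics/crop_d.png',cv2.resize(b,None,fx=3.3,fy=3.3,interpolation=cv2.INTER_CUBIC))
```

```text
(no output)
```

View pics/crop_s.png

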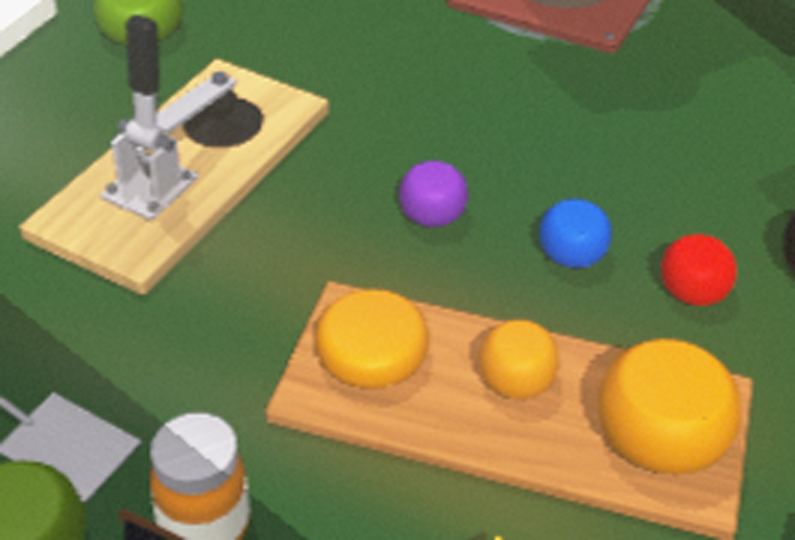

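View pics/crop_d.png

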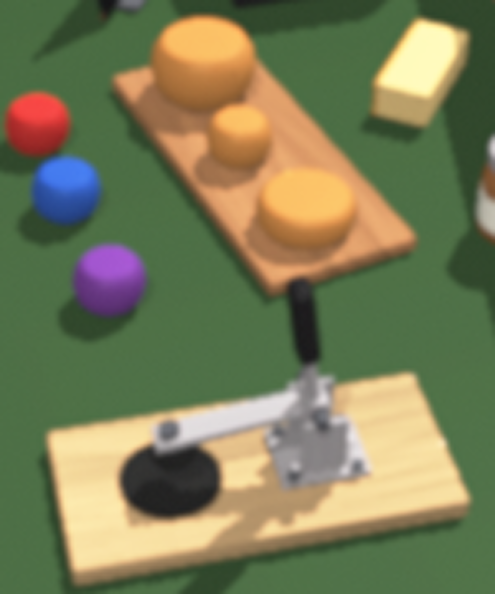

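Run:
```python
from h import *
from scipy.optimize import least_squares
S=lambda u,v:(u/3+125,v/3+145); D=lambda u,v:(u/3.3+185,v/3.3+135)
def fit(loc,obs,z,x0):
    loc=np.array(loc,float)
    def res(p,full=False):
        c,s=np.cos(p[2]),np.sin(p[2]); w=np.c_[p[0]+c*loc[:,0]-s*loc[:,1],p[1]+s*loc[:,0]+c*loc[:,1],np.full(len(loc),z)]
        return np.concatenate([(proj(n,w)[idx]-np.array(px)).ravel() for n,idx,px in obs])
    r=least_squares(res,x0); print(np.round(r.x,3),'\n',np.round(r.fun.reshape(-1,2),1)); return r.x
for uv in [(132.3,221.7),(172.7,238.3),(234.3,179),(198.3,165)]: print(ray('scene',uv,18))
cl=[(-195,-70),(-195,70),(105,70),(105,-70)]
p=fit(cl,[('scene',[0,1,2,3],[S(220,60),S(328,100),S(143,280),S(22,228)]),('side',[1,2,3,0],[D(48,432),D(413,375),D(468,503),D(75,572)])],18,[450,-100,0])
print('rest',p[0]-110*np.cos(p[2]),p[1]-110*np.sin(p[2]))
sv=[(-75,-180),(-75,180),(75,180),(75,-180)]
for uv in [S(330,283),S(750,378),S(733,527),S(268,410)]: print(ray('scene',uv,16))
q=fit(sv,[('scene',[0,1,2,3],[S(330,283),S(750,378),S(735,525),S(268,410)]),('side',[0,3,1],[D(272,290),D(413,240),D(115,78)])],16,[650,250,0])
# wheels
for n in ['scene','side']:
    hsv=cv2.cvtColor(cv2.imread(f'pics/{n}0.png'),cv2.COLOR_BGR2HSV)
    m=cv2.inRange(hsv,(12,190,120),(26,255,255))
    k,l,st,ce=cv2.connectedComponentsWithStats(m)
    for i in range(1,k):
        if st[i,4]>100: print(n,st[i],ce[i].round(1))
for j in(-118,0,118): print(q[0]-np.sin(q[2])*j,q[1]+np.cos(q[2])*j)
```

```text
[ 633.50628699 -266.04250776   18.        ]
[ 634.1460348  -134.80415946   18.        ]
[ 343.6737355  -116.59673315   18.        ]
[ 333.80237081 -251.37824518   18.        ]
[ 5.26564e+02 -2.00322e+02 -5.30000e-02] 
 [[-1.4 -1.7]
 [ 0.3 -1.1]
 [-0.6  0.1]
 [-1.5 -1.8]
 [-0.5 -0.9]
 [-0.1 -1.6]
 [ 0.8 -1.4]
 [-0.7 -1. ]]
rest 416.71660442163363 -194.5307967415662
[561.51007107   7.10992063  16.        ]
[497.8257476  353.85263612  16.        ]
[638.98451271 378.99707979  16.        ]
[702.85281122  31.03978242  16.        ]
[5.97665e+02 1.90639e+02 1.76000e-01] 
 [[-1.1 -2.4]
 [ 1.  -1.4]
 [ 0.1  1.4]
 [-1.7 -0.7]
 [-0.6 -2.2]
 [ 1.7 -1.5]
 [-1.3 -1.2]]
scene [  0 222  29  28 384] [ 12.9 234.7]
scene [ 18 231  54  37 667] [ 44.4 248.6]
scene [231 242  37  32 947] [248.6 257.5]
scene [286 252  25  26 517] [297.8 264.4]
scene [ 325  258   47   45 1640] [348.  280.1]
scene [176 304  29  15 211] [190.2 311.7]
scene [ 415  354   92   30 1514] [447.2 372.5]
618.305233643328 74.45782367638277
597.66501918097 190.6386376989565
577.024804718612 306.81945172153024
```

```bash
cat >> h.py <<'E'
def plan(x,y,z,adeg):
    "tool-frame total shift in mm along present tool axes; turn about tool y (rad) and residual tilt"
    s=manip.observe(); M=R.from_rotvec(s['ee_rot']).as_matrix(); p=np.array(s['tool_pos'])
    a=np.radians(adeg); xt=np.array([np.cos(a),np.sin(a),0]); T=np.c_[xt,np.cross(xt,[0,0,-1]) if 0 else [0,0,-1],np.cross(xt,[0,0,-1])]
    rv=R.from_matrix(M.T@T).as_rotvec()
    print('t',round(s['t'],2),'pos',p.round(1),'yaw',np.degrees(np.arctan2(M[1,0],M[0,0])).round(1),'open',round(s['opening'],1),'F',np.round(s['ft_force'],1),'q',np.round(s['qpos'],2))
    d=np.array([x,y,z])-p
    print('shift now-axes',(M.T@d).round(1),'turn',rv.round(3),'shift target-axes',(T.T@d).round(1))
E
python3 - <<'E'
from h import *
plan(440,-195.7,260,87)
print(ray('scene',(297.8,264.4),38))
E
```

```text
t 0.15 pos [267.  564.6 240.7] yaw 64.7 open 87.3 F [0.2 0.3 0.2] q [ 1.    0.22  1.53 -0.    1.39 -0.13]
shift now-axes [-613.4  -18.5 -481.5] turn [-0.    -0.389 -0.001] shift target-axes [-750.2  -19.3 -212.6]
[582.90165161 188.36584883  38.        ]
```

```bash
python3 -m jog '[[255,[0,0,0],[0,-0.1,0]],[255,[0,0,0],[0,-0.1,0]],[255,[0,0,0],[0,-0.1,0]],[255,[0,0,0],[0,-0.089,0]],[255,[-0.04,-0.005,-0.011],[0,0,0]],[255,[-0.04,-0.005,-0.011],[0,0,0]],[255,[-0.04,-0.005,-0.011],[0,0,0]],[255,[-0.04,-0.005,-0.011],[0,0,0]]]'
python3 -c "
from h import *
plan(440,-195.7,260,87)"
```

```text
t: 0.82
tool_pos: [301.9, 403.3, 252.2]
ee_rot: [-1.221, -1.179, 1.205]
ft_force: [0.7, 1.0, 0.7]
opening: 41.8
t 0.82 pos [301.9 403.3 252.2] yaw 88.7 open 41.8 F [0.7 1.  0.7] q [ 0.77 -0.07  1.81 -0.    1.41 -0.78]
shift now-axes [-595.7   -2.8 -152. ] turn [-0.01   0.029 -0.011] shift target-axes [-590.9   -7.8 -169.3]
```

```bash
python3 -m jog '[[255,[-0.04,-0.001,-0.01],[-0.005,0.015,-0.005]],[255,[-0.04,-0.001,-0.011],[-0.005,0.015,-0.005]],[255,[-0.04,-0.001,-0.011],[0,0,0]],[255,[-0.04,-0.001,-0.011],[0,0,0]],[255,[-0.04,0,-0.011],[0,0,0]],[255,[-0.04,0,-0.011],[0,0,0]],[255,[-0.04,0,-0.011],[0,0,0]],[255,[-0.04,0,-0.011],[0,0,0]]]'
python3 -m jog '[[255,[-0.04,0,-0.012],[0,0,0]],[255,[-0.04,0,-0.012],[0,0,0]],[255,[-0.04,0,-0.012],[0,0,0]],[255,[-0.04,0,-0.012],[0,0,0]],[255,[-0.04,0,-0.012],[0,0,0]],[255,[-0.04,0,-0.012],[0,0,0]],[255,[-0.03,0,-0.01],[0,0,0]],[255,[0,0,0],[0,0,0]]]'
python3 -c "
from h import *
plan(440,-195.7,260,87)
st=manip.observe();save('wrist','w1.png')
for p in [(526.6,-200.3,18),(416.7,-194.5,19.5)]: print(proj('wrist',p,st))
np.save('st1.npy',np.r_[st['tool_pos'],st['ee_rot']])"
```

```text
t: 1.48
tool_pos: [370.1, 76.9, 256.7]
ee_rot: [-1.236, -1.176, 1.172]
ft_force: [1.6, 0.4, -0.6]
opening: 0.6
t: 2.15
tool_pos: [434.8, -205.6, 257.5]
ee_rot: [-1.245, -1.172, 1.166]
ft_force: [-0.3, 0.7, 0.3]
opening: 0.0
t 2.15 pos [ 434.8 -205.6  257.5] yaw 86.8 open 0.0 F [-0.3  0.7  0.3] q [-0.61 -0.15  1.88  0.    1.4  -2.12]
shift now-axes [10.2 -2.5 -4.7] turn [ 0.009 -0.004 -0.004] shift target-axes [10.2 -2.5 -4.7]
[[259.43835281 223.52904688]]
[[259.81699052 148.66970202]]
```

View pics/w1.png

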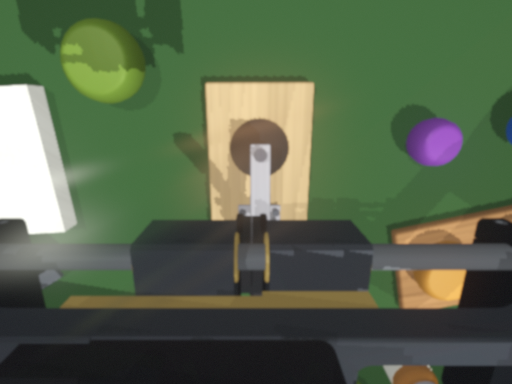

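```bash
python3 -m jog '[[255,[0.01,0.03,-0.004],[0.009,-0.004,-0.004]],[255,[0,0.03,0],[0,0,0]],[255,[0,0.03,0],[0,0,0]],[255,[0,0.013,0],[0,0,0]],[255,[0,0,0],[0,0,0]]]'
python3 -c "
from h import *
plan(440,-195.7,155,87)
"
```

```text
t: 2.62
tool_pos: [439.2, -190.2, 152.0]
ee_rot: [-1.233, -1.172, 1.167]
ft_force: [-0.4, 0.9, -0.4]
opening: 0.5
t 2.62 pos [ 439.2 -190.2  152. ] yaw 86.9 open 0.5 F [-0.4  0.9 -0.4] q [-0.58 -0.05  1.99  0.    1.2  -2.09]
shift now-axes [-5.4 -3.  -1.1] turn [ 0.002 -0.001  0.003] shift target-axes [-5.4 -3.  -1.1]
```

```bash
python3 -m jog '[[255,[-0.005,-0.003,-0.02],[0,0,0]],[255,[0,0,-0.02],[0,0,0]],[255,[0,0,-0.012],[0,0,0]],[255,[0,0,-0.012],[0,0,0]],[255,[0,0,-0.012],[0,0,0]],[255,[0,0,-0.012],[0,0,0]]]'
python3 -c "
from h import *
plan(580,-203,155,87)
save('side','s1.png')
"
```

```text
t: 3.12
tool_pos: [521.5, -193.8, 156.6]
ee_rot: [-1.216, -1.163, 1.178]
ft_force: [-12.1, -4.6, -0.9]
opening: 0.3
t 3.12 pos [ 521.5 -193.8  156.6] yaw 87.2 open 0.3 F [-12.1  -4.6  -0.9] q [-0.5   0.15  1.78 -0.    1.24 -2.02]
shift now-axes [ -6.3   0.6 -58.9] turn [-0.017  0.004  0.004] shift target-axes [ -6.1   1.6 -58.9]
```

View pics/s1.png

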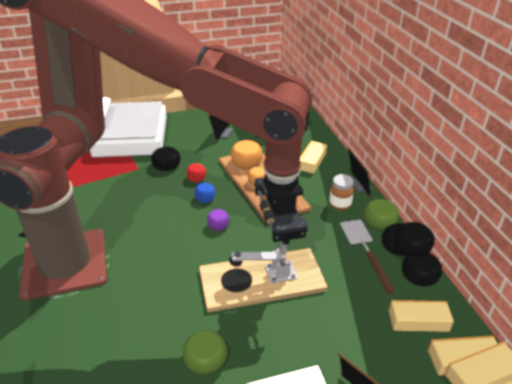

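```bash
python3 -m jog '[[255,[-0.003,0,-0.012],[-0.01,0,0]],[255,[-0.002,0,-0.012],[0,0,0]],[255,[0,0,-0.012],[0,0,0]],[255,[0,0,-0.012],[0,0,0]],[255,[0,0,-0.012],[0,0,0]],[255,[0,0,0],[0,0,0]]]'
python3 -c "
from h import *
plan(580,-203,155,87)
save('side','s2.png')
"
```

```text
t: 3.67
tool_pos: [575.9, -192.6, 156.5]
ee_rot: [-1.199, -1.162, 1.182]
ft_force: [0.5, 1.2, 0.4]
opening: 0.5
t 3.67 pos [ 575.9 -192.6  156.5] yaw 87.5 open 0.5 F [0.5 1.2 0.4] q [-0.45  0.27  1.63 -0.    1.27 -1.98]
shift now-axes [-10.3   1.2  -4.6] turn [-0.029  0.009  0.012] shift target-axes [-10.2   1.5  -4.6]
```

View pics/s2.png

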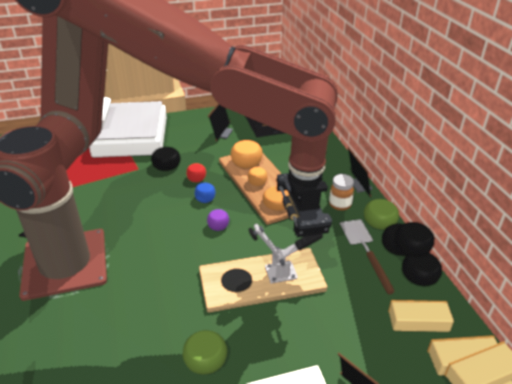

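```bash
python3 -m jog '[[255,[0,0,-0.006],[0,0,0]],[255,[0,0,-0.006],[0,0,0]],[255,[0,0,0],[0,0,0]]]'
python3 -c "
from h import *
plan(580,-203,155,87)
save('side','s3.png')
"
```

```text
t: 3.97
tool_pos: [587.5, -191.5, 158.1]
ee_rot: [-1.199, -1.164, 1.183]
ft_force: [0.3, -0.2, -0.1]
opening: 0.7
t 3.97 pos [ 587.5 -191.5  158.1] yaw 87.6 open 0.7 F [ 0.3 -0.2 -0.1] q [-0.44  0.3   1.6  -0.    1.28 -1.97]
shift now-axes [-11.8   3.2   6.9] turn [-0.029  0.011  0.011] shift target-axes [-11.8   3.1   6.9]
```

View pics/s3.png

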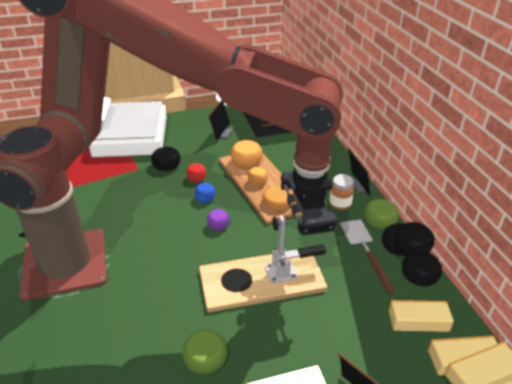

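```bash
python3 -m jog '[[255,[0,-0.03,0],[-0.01,0,0.005]],[255,[0,-0.035,0],[-0.01,0,0.005]],[0,[0,-0.03,0],[-0.005,0,0]],[0,[0.04,0,0.002],[0,0,0]],[0,[0.04,0,0.002],[0,0,0]],[0,[0.04,0,0.002],[0,0,0]],[0,[0.04,0,0.002],[0,0,0]],[0,[0.04,0,0.002],[0,0,0]]]'
python3 -m jog '[[0,[0.04,0,0.002],[0,0,0]],[0,[0.04,0,0.002],[0,0,0]],[0,[0.04,0,0.002],[0,0,0]],[0,[0.04,0,0.002],[0,0,0]],[0,[0.03,0,0.002],[0,0.12,0]],[0,[0,0,0],[0,0.12,0]],[0,[0,0,0],[0,0.12,0]],[0,[0,0,0],[0,0.12,0]]]'
python3 -c "
from h import *
plan(592,190,250,10)
"
```

```text
t: 4.68
tool_pos: [585.6, 5.4, 258.5]
ee_rot: [-1.234, -1.165, 1.168]
ft_force: [0.2, 0.2, -1.0]
opening: 32.6
t: 5.35
tool_pos: [581.0, 214.0, 260.5]
ee_rot: [-1.416, -0.798, 0.798]
ft_force: [-0.0, -0.5, 0.2]
opening: 83.3
t 5.35 pos [581.  214.  260.5] yaw 58.7 open 83.3 F [-0.  -0.5  0.2] q [ 0.22  0.2   1.52  0.    1.43 -0.8 ]
shift now-axes [-14.8  10.4 -21.9] turn [-0.003  0.851  0.   ] shift target-axes [  6.7  10.5 -25.5]
```

```bash
python3 -m jog '[[0,[-0.015,0.01,-0.022],[0,0,0]],[0,[0,0,0],[0,0.122,0]],[0,[0,0,0],[0,0.122,0]],[0,[0,0,0],[0,0.122,0]],[0,[0,0,0],[0,0.122,0]],[0,[0,0,0],[0,0.122,0]],[0,[0,0,0],[0,0.122,0]],[0,[0,0,0],[0,0.122,0]]]'
python3 -c "
from h import *
plan(592,190,250,10)
st=manip.observe();im=save('wrist','w2.png')
print(proj('wrist',[(592,190,60)],st))
hsv=cv2.cvtColor(cv2.imread('pics/w2.png'),cv2.COLOR_BGR2HSV)
m=cv2.inRange(hsv,(12,190,120),(26,255,255))
k,l,s,ce=cv2.connectedComponentsWithStats(m)
for i in range(1,k):
    if s[i,4]>100: print(s[i],ce[i].round(1),ray('wrist',ce[i],45,st).round(1))
"
```

```text
t: 6.02
tool_pos: [589.7, 188.7, 250.1]
ee_rot: [-1.565, -0.113, 0.119]
ft_force: [-1.0, -0.5, -0.1]
opening: 87.2
t 6.02 pos [589.7 188.7 250.1] yaw 8.5 open 87.2 F [-1.  -0.5 -0.1] q [0.18 0.2  1.53 0.   1.41 0.03]
shift now-axes [2.5 0.1 1. ] turn [-0.003 -0.027 -0.004] shift target-axes [2.5 0.1 0.9]
[[254.75800008 169.90221808]]
```

View pics/w2.png

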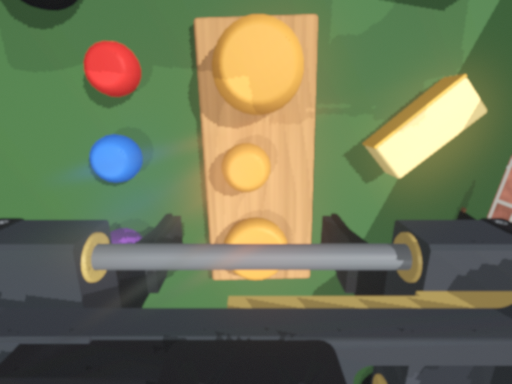

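Run:
```python
from h import *
st=manip.observe()
im=cv2.imread('pics/w2.png'); cv2.imwrite('pics/w2c.png',cv2.resize(im[130:215,195:320],None,fx=6,fy=6,interpolation=cv2.INTER_CUBIC))
hsv=cv2.cvtColor(im,cv2.COLOR_BGR2HSV); print(hsv[165,245],hsv[165,300],hsv[64,258])
m=cv2.inRange(hsv,(14,140,120),(26,255,255))
k,l,s,ce=cv2.connectedComponentsWithStats(m)
for i in range(1,k):
    if s[i,4]>300:
        c=s[i]; u=(c[0]+(c[2]-1)/2,c[1]+(c[3]-1)/2); print(c,ce[i].round(1),u,ray('wrist',u,38,st).round(1),ray('wrist',ce[i],38,st).round(1),ray('wrist',ce[i],55,st).round(1))
K,E=cam('wrist',st);print(-E[:3,:3].T@E[:3,3])
```

```text
[ 21 138 255] [ 16 113 235] [ 19 145 255]
[ 211   14   93  102 7017] [258.1  63.4] (np.float64(257.0), np.float64(64.5)) [577.5 309.9  38. ] [578.6 311.3  38. ] [578.6 308.8  55. ]
[ 363   74  104   74 1269] [411.5 110.3] (np.float64(414.5), np.float64(110.5)) [774.2 285.3  38. ] [770.6 285.   38. ] [761.4 283.8  55. ]
[ 221  143   50   49 1256] [245.8 166.7] (np.float64(245.5), np.float64(167.0)) [580.6 187.4  38. ] [581.  187.8  38. ] [580.9 191.3  55. ]
[ 224  218   63   25 1011] [254.6 231.3] (np.float64(255.0), np.float64(230.0)) [605.2 102.5  38. ] [605.  100.5  38. ] [603.7 108.2  55. ]
[578.92567633 260.55751621 392.66669172]
```

View pics/w2c.png

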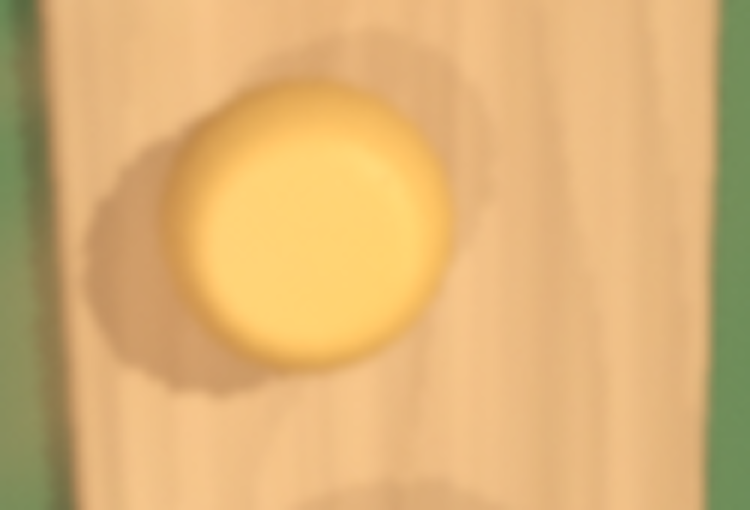

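```bash
python3 -m jog '[[0,[-0.008,0.035,0.001],[0,0,0]],[0,[0,0.035,0],[0,0,0]],[0,[0,0.035,0],[0,0,0]],[0,[0,0.03,0],[0,0,0]],[0,[0,0,0],[0,0,0]]]'
python3 -c "
from h import *
plan(581.5,188.5,41,8.5)
st=manip.observe();im=save('wrist','w3.png');print(proj('wrist',[(581.5,188.5,60)],st))
"
```

```text
t: 6.48
tool_pos: [583.7, 188.6, 116.3]
ee_rot: [-1.564, -0.125, 0.114]
ft_force: [-0.2, 0.3, 0.0]
opening: 87.2
t 6.48 pos [583.7 188.6 116.3] yaw 8.7 open 87.2 F [-0.2  0.3  0. ] q [0.18 0.3  1.67 0.   1.16 0.03]
shift now-axes [-2.7 75.2  0.1] turn [-0.003  0.003  0.007] shift target-axes [-2.2 75.3  0.3]
[[249.24577508 208.65417924]]
```

View pics/w3.png

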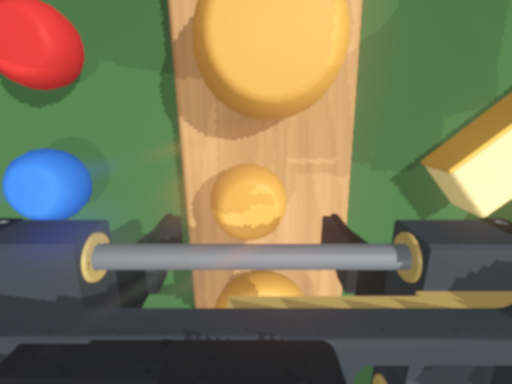

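```bash
python3 -c "
from h import *
st=manip.observe()
c=np.array([581.5,188.5]);t=np.linspace(0,6.28,60)
pts=np.concatenate([np.c_[c[0]+r*np.cos(t),c[1]+r*np.sin(t),np.full(60,z)] for r,z in [(32,38),(30,45),(30,30),(26,58),(29,52)]])
q=proj('wrist',pts,st);print(q.min(0),q.max(0))
"
```

```text
[208.94487621 160.5512879 ] [285.77246845 237.77763831]
```

```bash
python3 -m jog '[[0,[-0.002,0.03,-0.0015],[0,0,0.007]],[0,[0,0.025,0],[0,0,0]],[0,[0,0.014,0],[0,0,0]],[0,[0,0,0],[0,0,0]]]'
python3 -c "
from h import *
plan(582,187,41,8.5)
"
```

```text
t: 6.87
tool_pos: [590.3, 188.3, 58.3]
ee_rot: [-1.563, -0.136, 0.111]
ft_force: [-0.6, -1.3, 0.2]
opening: 87.1
t 6.87 pos [590.3 188.3  58.3] yaw 9.0 open 87.1 F [-0.6 -1.3  0.2] q [0.18 0.39 1.69 0.   1.05 0.02]
shift now-axes [-8.7 17.2 -0.1] turn [-0.003  0.009  0.016] shift target-axes [-8.4 17.3 -0.1]
```

```bash
python3 -m jog '[[0,[-0.008,0.004,0],[0,0,0.016]],[0,[-0.002,0.008,0],[0,0,0]],[0,[0,0.005,0],[0,0,0]],[0,[0,0,0],[0,0,0]]]'
python3 -c "
from h import *
plan(582,187,41,8.5)
"
```

```text
t: 7.2
tool_pos: [584.1, 187.6, 47.1]
ee_rot: [-1.563, -0.13, 0.119]
ft_force: [0.7, -0.1, -1.1]
opening: 87.0
t 7.2 pos [584.1 187.6  47.1] yaw 9.1 open 87.0 F [ 0.7 -0.1 -1.1] q [0.18 0.4  1.7  0.   1.04 0.02]
shift now-axes [-2.2  6.1 -0.2] turn [-0.003  0.011  0.007] shift target-axes [-2.2  6.1 -0.2]
```

```bash
python3 -m jog '[[0,[-0.002,0.006,0],[0,0,0.007]],[0,[0,0.002,0],[0,0,0]],[0,[0,0,0],[0,0,0]]]'
python3 -m jog '[[120,[0,0,0],[0,0,0]],[120,[0,0,0],[0,0,0]],[120,[0,0,0],[0,0,0]],[120,[0,0,0],[0,0,0]],[120,[0,0,0],[0,0,0]],[120,[0,0,0],[0,0,0]]]' 15
python3 -c "
from h import *
plan(582,187,41,8.5)
st=manip.observe();im=save('wrist','w4.png')
"
```

```text
t: 7.45
tool_pos: [583.5, 187.6, 40.6]
ee_rot: [-1.564, -0.128, 0.123]
ft_force: [0.2, 0.1, -0.3]
opening: 86.9
t: 7.95
tool_pos: [583.7, 187.7, 41.0]
ee_rot: [-1.563, -0.128, 0.123]
ft_force: [-0.1, -0.2, -1.7]
opening: 62.5
t 7.95 pos [583.7 187.7  41. ] yaw 9.1 open 62.5 F [-0.1 -0.2 -1.7] q [0.18 0.41 1.7  0.   1.03 0.02]
shift now-axes [-1.8 -0.1 -0.4] turn [-0.003  0.011  0.003] shift target-axes [-1.8 -0.  -0.4]
```

View pics/w4.png

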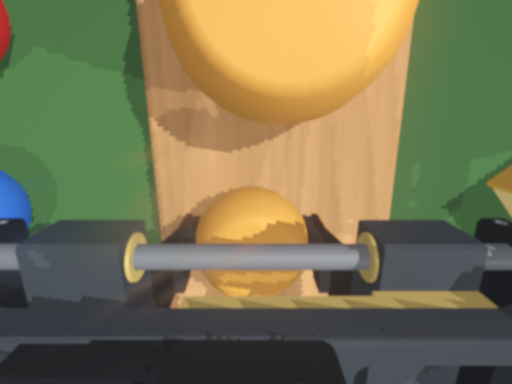

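```bash
python3 -m jog '[[120,[0,-0.02,0],[0,0,0]],[120,[0,-0.03,0],[0,0,0]],[120,[0,-0.035,0],[0,0,0]],[120,[0,-0.035,0],[0,0,0]],[120,[0,-0.03,0],[0,0,0]],[120,[0,-0.03,0],[0,0,0]],[120,[0,-0.02,0],[0,0,0]],[120,[0,0,0],[0,0,0]]]' 20
python3 -c "
from h import *
plan(416.7,-194.5,240,87)
st=manip.observe();im=save('wrist','w5.png')
p=st['tool_pos'];c=p[:2];t=np.linspace(0,6.28,60)
pts=np.concatenate([np.c_[c[0]+r*np.cos(t),c[1]+r*np.sin(t),np.full(60,z+p[2]-3)] for r,z in [(32,0),(30,7),(30,-8),(26,20),(29,14)]])
q=proj('wrist',pts,st);print(q.min(0),q.max(0))
"
```

```text
t: 8.67
tool_pos: [578.5, 185.9, 242.2]
ee_rot: [-1.565, -0.116, 0.135]
ft_force: [0.8, -0.2, -0.6]
opening: 62.1
t 8.67 pos [578.5 185.9 242.2] yaw 9.1 open 62.1 F [ 0.8 -0.2 -0.6] q [0.18 0.19 1.56 0.   1.4  0.02]
shift now-axes [-220.1    3.7 -349.9] turn [-0.011 -1.359 -0.008] shift target-axes [-388.4    2.2  141.7]
[196.87753323 186.62918843] [309.99076266 304.23236818]
```

View pics/w5.png

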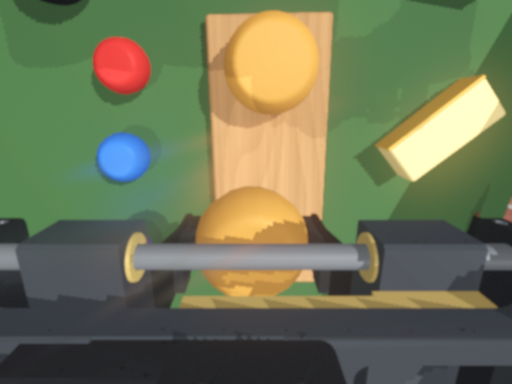

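```bash
python3 -m jog '[[120,[-0.010,0,-0.015],[0,0,0]],[120,[-0.02,0,-0.03],[0,0,0]],[120,[-0.022,0,-0.035],[0,0,0]],[120,[-0.022,0,-0.035],[0,0,0]],[120,[-0.022,0,-0.035],[0,0,0]],[120,[-0.022,0,-0.035],[0,0,0]],[120,[-0.022,0,-0.035],[0,0,0]],[120,[-0.022,0,-0.035],[0,0,0]]]'
python3 -m jog '[[120,[-0.022,0,-0.035],[0,0,0]],[120,[-0.02,0,-0.03],[0,0,0]],[120,[-0.01,0,-0.02],[0,-0.05,0]],[120,[0,0,0],[0,-0.1,0]],[120,[0,0,0],[0,-0.12,0]],[120,[0,0,0],[0,-0.12,0]],[120,[0,0,0],[0,-0.12,0]],[120,[0,0,0],[0,-0.12,0]]]'
python3 -c "
from h import *
plan(416.7,-194.5,240,87)"
```

```text
t: 9.38
tool_pos: [450.2, -88.0, 221.3]
ee_rot: [-1.557, -0.107, 0.164]
ft_force: [1.7, -0.5, -1.9]
opening: 62.3
t: 10.05
tool_pos: [397.2, -186.0, 200.4]
ee_rot: [-1.43, -0.592, 0.673]
ft_force: [0.1, 0.1, -2.0]
opening: 62.1
t 10.05 pos [ 397.2 -186.   200.4] yaw 46.7 open 62.1 F [ 0.1  0.1 -2. ] q [-0.6  -0.15  1.99 -0.02  1.37 -1.41]
shift now-axes [  6.  -41.  -17.6] turn [-0.068 -0.703 -0.006] shift target-axes [ -7.5 -39.6 -19.9]
```

```bash
python3 -m jog '[[120,[0,-0.02,0],[-0.035,-0.1,0]],[120,[0,-0.02,0],[-0.03,-0.12,0]],[120,[0,0,0],[0,-0.12,0]],[120,[0,0,0],[0,-0.12,0]],[120,[0,0,0],[0,-0.12,0]],[120,[0,0,0],[0,-0.12,0]],[120,[0,0,0],[0,-0.03,0]],[120,[0,0,0],[0,0,0]]]'
python3 -c "
from h import *
plan(416.7,-194.5,150,87)"
```

```text
t: 10.72
tool_pos: [389.8, -180.5, 219.3]
ee_rot: [-1.176, -1.19, 1.236]
ft_force: [0.3, -0.4, -1.4]
opening: 62.2
t 10.72 pos [ 389.8 -180.5  219.3] yaw 90.7 open 62.2 F [ 0.3 -0.4 -1.4] q [-0.6  -0.22  2.01 -0.02  1.38 -2.18]
shift now-axes [-14.3  68.3 -29.3] turn [-0.038  0.065 -0.002] shift target-axes [-12.6  69.3 -27.6]
```

```bash
python3 -m jog '[[120,[-0.007,0.005,-0.015],[-0.038,0.065,-0.002]],[120,[-0.006,0.02,-0.013],[0,0,0]],[120,[0,0.025,0],[0,0,0]],[120,[0,0.02,0],[0,0,0]],[120,[0,0,0],[0,0,0]]]'
python3 -c "
from h import *
plan(416.7,-194.5,100,87)
save('side','s4.png');save('scene','c4.png')"
```

```text
t: 11.13
tool_pos: [414.9, -191.8, 138.5]
ee_rot: [-1.23, -1.161, 1.161]
ft_force: [-1.3, 1.0, -3.1]
opening: 62.1
t 11.13 pos [ 414.9 -191.8  138.5] yaw 86.4 open 62.1 F [-1.3  1.  -3.1] q [-0.61 -0.08  2.05  0.    1.18 -2.12]
shift now-axes [-2.7 38.5 -2.2] turn [-0.006 -0.011  0.005] shift target-axes [-2.6 38.5 -2. ]
```

View pics/s4.png

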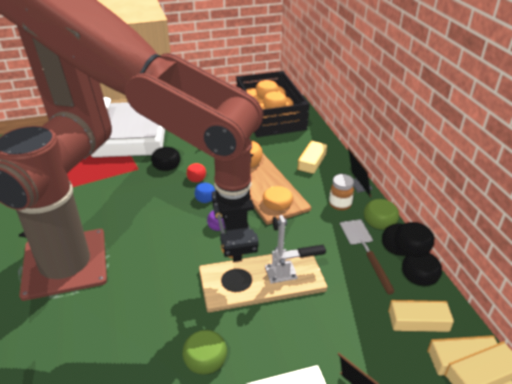

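View pics/c4.png

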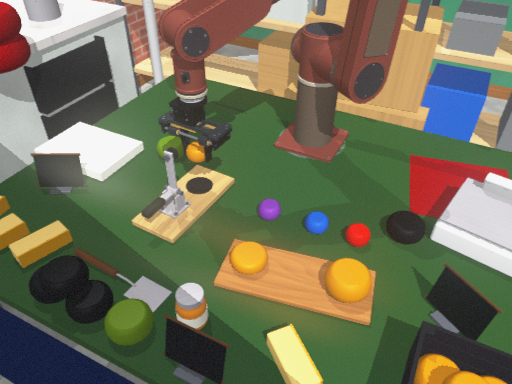

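Run:
```python
from h import *
t=np.linspace(0,6.28,90)
for n,f,box in [('scene','c4.png',(175,172,230,200)),('side','s4.png',(210,262,265,300))]:
    im=cv2.imread('pics/'+f); x0,y0,x1,y1=box; g=im[y0:y1,x0:x1].max(2); m=(g<70).astype(np.uint8)
    k,l,s,ce=cv2.connectedComponentsWithStats(m); i=1+np.argmax(s[1:,4]); print(n,s[i],ce[i]+[x0,y0],ray(n,ce[i]+[x0,y0],19).round(1))
    c=ray(n,ce[i]+[x0,y0],19.5); print(s[i][0]+x0,s[i][1]+y0,s[i][2:4])
    q=proj(n,np.c_[416.7+40*np.cos(t),-194.5+40*np.sin(t),np.full(90,19.5)]); print(q.min(0),q.max(0))
```

```text
scene [16 14  2  3  3] [191.33333333 187.        ] [ 437.3 -208.6   19. ]
191 186 [2 3]
[185.55663329 176.20179142] [212.77923882 193.02725107]
side [ 13   8  28  21 461] [236.29284165 279.82646421] [ 415.5 -196.1   19. ]
223 270 [28 21]
[220.57822895 267.35653819] [252.60256088 291.52792593]
```

```bash
python3 -m jog '[[120,[-0.003,0.02,-0.002],[-0.006,-0.01,0.005]],[120,[0,0.025,0],[0,0,0]],[120,[0,0.02,0],[0,0,0]],[120,[0,0,0],[0,0,0]]]'
python3 -c "
from h import *
plan(416.5,-195,45,87)"
```

```text
t: 11.57
tool_pos: [422.6, -198.9, 81.5]
ee_rot: [-1.25, -1.175, 1.169]
ft_force: [-1.6, -0.0, -1.6]
opening: 62.4
t 11.57 pos [ 422.6 -198.9   81.5] yaw 86.9 open 62.4 F [-1.6 -0.  -1.6] q [-0.61  0.01  2.08  0.    1.04 -2.13]
shift now-axes [ 3.8 36.4  6.8] turn [ 0.013 -0.002 -0.008] shift target-axes [ 3.6 36.5  6.3]
```

```bash
python3 -m jog '[[120,[0.004,0.008,0.0065],[0.013,-0.002,-0.008]],[120,[0,0.01,0],[0,0,0]],[120,[0,0.01,0],[0,0,0]],[120,[0,0,0],[0,0,0]]]'
python3 -c "
from h import *
plan(416.5,-195,45,87)"
```

```text
t: 11.9
tool_pos: [418.7, -196.1, 56.3]
ee_rot: [-1.239, -1.173, 1.17]
ft_force: [-0.7, 0.6, -3.1]
opening: 62.3
t 11.9 pos [ 418.7 -196.1   56.3] yaw 87.0 open 62.3 F [-0.7  0.6 -3.1] q [-0.61  0.06  2.09  0.    0.99 -2.13]
shift now-axes [ 1.  11.3  2.3] turn [ 0.005 -0.    -0.003] shift target-axes [ 1.  11.3  2.3]
```

```bash
python3 -m jog '[[120,[0.001,0.004,0.0023],[0.005,0,-0.003]],[120,[0,0.004,0],[0,0,0]],[120,[0,0,0],[0,0,0]]]'
python3 -c "
from h import *
plan(416.5,-195,45,87);save('scene','c5.png');save('side','s5.png')
for f,b in [('c5',(150,130,250,230)),('s5',(190,210,330,310))]:
    im=cv2.imread(f'pics/{f}.png')[b[1]:b[3],b[0]:b[2]];cv2.imwrite(f'pics/{f}c.png',cv2.resize(im,None,fx=5,fy=5,interpolation=cv2.INTER_CUBIC))"
```

```text
t: 12.15
tool_pos: [417.3, -195.6, 48.8]
ee_rot: [-1.235, -1.171, 1.17]
ft_force: [-0.6, 0.3, -1.5]
opening: 62.5
t 12.15 pos [ 417.3 -195.6   48.8] yaw 87.0 open 62.5 F [-0.6  0.3 -1.5] q [-0.61  0.07  2.09  0.    0.98 -2.13]
shift now-axes [0.5 3.8 0.9] turn [ 0.001 -0.    -0.001] shift target-axes [0.5 3.8 0.9]
```

View pics/c5c.png

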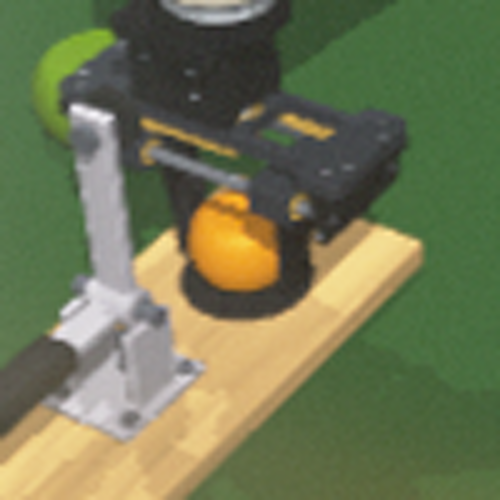

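View pics/s5c.png

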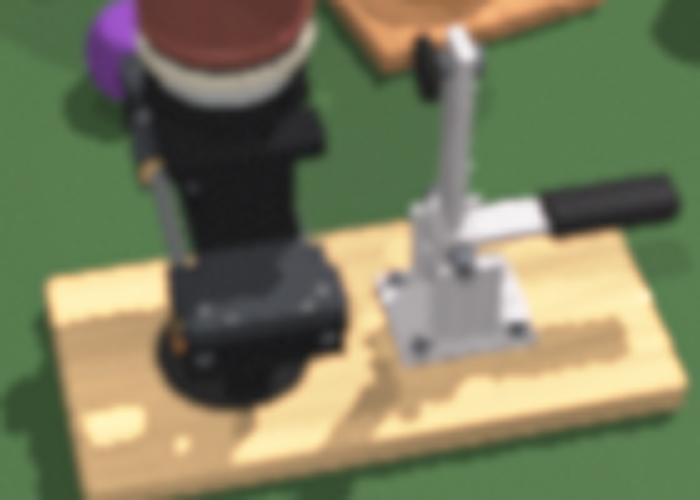

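Over the rest and centred. Lower by small steps until contact.

```bash
python3 -m jog '[[120,[0.0005,0.002,0.001],[0,0,0]],[120,[0,0.001,0],[0,0,0]],[120,[0,0,0],[0,0,0]]]'
python3 -m jog '[[120,[0,0.0015,0],[0,0,0]],[120,[0,0,0],[0,0,0]]]'
```

```text
t: 12.5
tool_pos: [417.2, -195.5, 46.8]
ee_rot: [-1.237, -1.172, 1.171]
ft_force: [0.1, -0.4, -2.3]
opening: 62.4
t: 12.67
tool_pos: [417.3, -195.7, 45.4]
ee_rot: [-1.238, -1.172, 1.17]
ft_force: [-0.4, -0.1, -1.5]
opening: 62.3
```

```bash
python3 -m jog '[[120,[0,0.0015,0.0005],[0,0,0]],[120,[0,0,0],[0,0,0]]]'
python3 -m jog '[[120,[0,0.0015,0],[0,0,0]],[120,[0,0,0],[0,0,0]]]'
```

```text
t: 12.83
tool_pos: [417.6, -196.0, 44.6]
ee_rot: [-1.24, -1.173, 1.17]
ft_force: [-0.0, 0.9, -1.9]
opening: 62.1
t: 13.0
tool_pos: [418.2, -196.4, 44.6]
ee_rot: [-1.24, -1.173, 1.17]
ft_force: [-0.9, -0.4, -1.6]
opening: 62.5
```

```bash
python3 -m jog '[[120,[0.0005,0.002,0.0015],[0,0,0]],[120,[0,0,0],[0,0,0]]]'
python3 -m jog '[[120,[0,0.002,0],[0,0,0]],[120,[0,0,0],[0,0,0]]]'
```

```text
t: 13.17
tool_pos: [418.9, -196.9, 44.6]
ee_rot: [-1.245, -1.175, 1.169]
ft_force: [-0.4, 0.1, -1.8]
opening: 62.3
t: 13.33
tool_pos: [419.8, -197.4, 44.1]
ee_rot: [-1.247, -1.176, 1.169]
ft_force: [0.7, -0.3, -2.4]
opening: 62.1
```

```bash
python3 -c "
from h import *
plan(416.5,-195,43,87)
print(manip.observe()['effort'],manip.observe()['moment'])"
```

```text
t 13.33 pos [ 419.8 -197.4   44.1] yaw 87.0 open 62.1 F [ 0.7 -0.3 -2.4] q [-0.61  0.08  2.1   0.    0.95 -2.13]
shift now-axes [2.2 1.1 3.5] turn [ 0.012 -0.    -0.006] shift target-axes [2.2 1.1 3.5]
[ 4.69087099e-02 -3.57881463e+01 -3.20080197e+01 -2.62262661e-02
  7.77779147e-02  2.56235500e-03] [ 0.02479709  0.01684526 -0.04178222]
```

```bash
python3 -m jog '[[120,[0.002,0,0.0035],[0.012,0,-0.006]],[120,[0,0,0],[0,0,0]]]'
python3 -c "
from h import *
plan(416.5,-195,43,87)"
```

```text
t: 13.5
tool_pos: [416.2, -195.1, 44.0]
ee_rot: [-1.233, -1.17, 1.17]
ft_force: [-1.8, 2.3, 5.0]
opening: 62.2
t 13.5 pos [ 416.2 -195.1   44. ] yaw 87.0 open 62.2 F [-1.8  2.3  5. ] q [-0.61  0.08  2.1  -0.    0.97 -2.13]
shift now-axes [ 0.1  1.  -0.3] turn [-0.001 -0.     0.001] shift target-axes [ 0.1  1.  -0.3]
```

```bash
python3 -m jog '[[60,[0,0,0],[0,0,0]],[30,[0,0,0],[0,0,0]],[0,[0,0,0],[0,0,0]],[0,[0,0,0],[0,0,0]],[0,[0,0,0],[0,0,0]],[0,[0,0,0],[0,0,0]]]'
python3 -m jog '[[0,[0,-0.015,0],[0,0,0]],[0,[0,-0.02,0],[0,0,0]],[0,[0,-0.03,0],[0,0,0]],[0,[0,-0.04,0],[0,0,0]],[0,[0,-0.04,0],[0,0,0]],[0,[0,-0.03,0],[0,0,0]],[0,[0,-0.03,0],[0,0,0]],[0,[0,0,0],[0,0,0]]]'
python3 -c "
from h import *
plan(416.5,-195,245,87)
st=manip.observe();im=save('wrist','w6.png');print(proj('wrist',[(416.5,-195,19.5),(416.5,-195,42)],st))
save('scene','c6.png');save('side','s6.png')
for f,b in [('c6',(150,130,250,230)),('s6',(190,210,330,310))]:
    im=cv2.imread(f'pics/{f}.png')[b[1]:b[3],b[0]:b[2]];cv2.imwrite(f'pics/{f}c.png',cv2.resize(im,None,fx=5,fy=5,interpolation=cv2.INTER_CUBIC))"
```

```text
t: 14.0
tool_pos: [415.4, -194.8, 42.8]
ee_rot: [-1.231, -1.169, 1.171]
ft_force: [-0.1, -0.5, -0.3]
opening: 85.6
t: 14.67
tool_pos: [413.0, -193.3, 253.6]
ee_rot: [-1.222, -1.166, 1.171]
ft_force: [-0.0, -0.5, 2.2]
opening: 87.3
t 14.67 pos [ 413.  -193.3  253.6] yaw 87.0 open 87.3 F [-0.  -0.5  2.2] q [-0.61 -0.19  1.92 -0.    1.43 -2.13]
shift now-axes [-1.5  8.6 -3.6] turn [-0.01  -0.001  0.006] shift target-axes [-1.5  8.6 -3.6]
[[249.58506347 168.76639149]
 [249.59093126 172.25801443]]
```

View pics/w6.png

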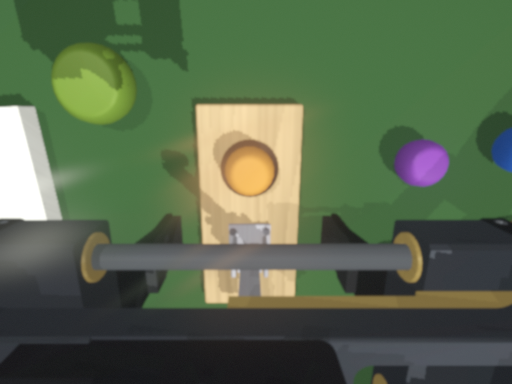

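View pics/s6c.png

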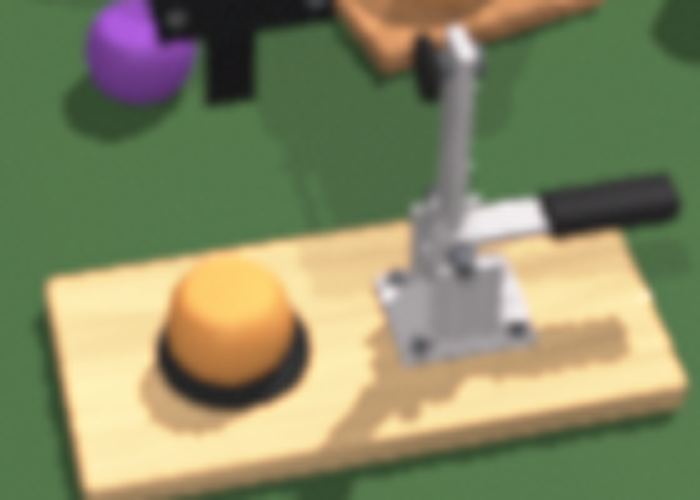

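View pics/c6c.png

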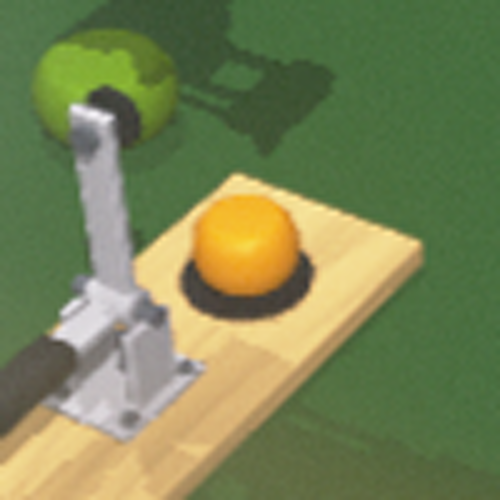

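Run:
```python
from h import *
s=manip.observe()
t=np.linspace(0,2*np.pi,120)
def sil(n,c,zb,st=None):
    hs=np.linspace(0,44,12); P=[]
    for h in hs:
        r=32-3*((h-22)/22)**2-(4 if h in(0,44) else 0)
        P.append(np.c_[c[0]+r*np.cos(t),c[1]+r*np.sin(t),np.full(120,zb+h)])
    return cv2.convexHull(proj(n,np.concatenate(P),st).astype(np.float32))
for n,f,b in [('scene','c6',(175,160,225,205)),('side','s6',(210,250,270,300)),('wrist','w6',(205,115,300,215))]:
    st=s if n=='wrist' else None
    im=cv2.imread(f'pics/{f}.png'); x0,y0,x1,y1=b
    k=7 if n!='wrist' else 5
    cr=cv2.resize(im[y0:y1,x0:x1],None,fx=k,fy=k,interpolation=cv2.INTER_CUBIC)
    T=lambda p:np.round((np.asarray(p).reshape(-1,2)+.5-[x0,y0])*k).astype(np.int32)
    cv2.polylines(cr,[T(sil(n,(416.5,-195),19.5,st))],True,(255,0,0),1)
    cv2.polylines(cr,[T(proj(n,np.c_[416.6+40*np.cos(t),-194.8+40*np.sin(t),np.full(120,19.5)],st))],True,(0,255,0),1)
    cv2.imwrite(f'pics/ov_{n}.png',cr)
a=[cv2.imread(f'pics/ov_{n}.png') for n in('scene','side')]
H=max(x.shape[0] for x in a);cv2.imwrite('pics/ov.png',np.hstack([cv2.copyMakeBorder(x,0,H-x.shape[0],0,0,0) for x in a]))
```

```text
(no output)
```

View pics/ov.png

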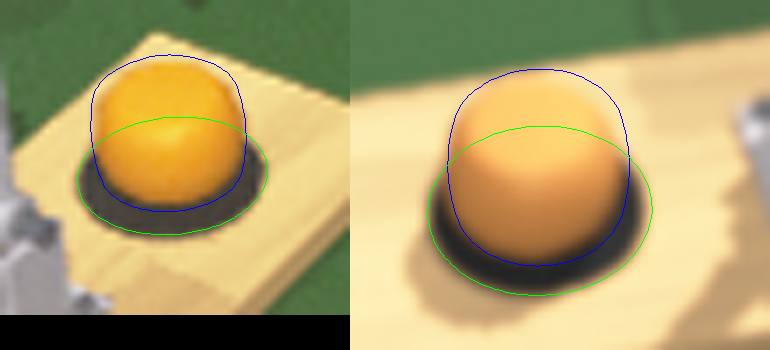

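View pics/ov_wrist.png

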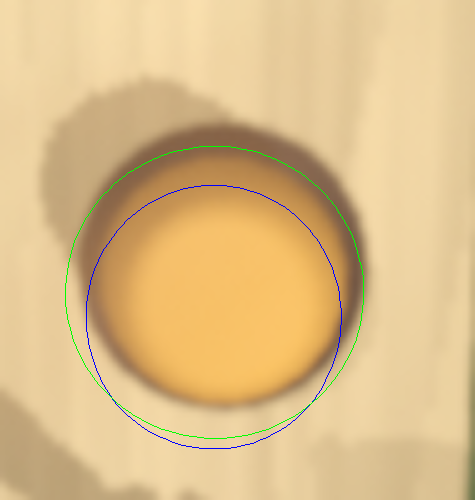

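```bash
python3 -m jog '[[0,[0,0,0],[-0.01,0,0.006]],[0,[0,0,0],[0,0,0]],[0,[0,0,0],[0,0,0]]]'
python3 - <<'E'
from h import *
plan(416.5,-195,245,87)
s=manip.observe();save('wrist','w7.png')
t=np.linspace(0,2*np.pi,120)
im=cv2.imread('pics/w7.png'); x0,y0,x1,y1=205,115,300,215;k=5
cr=cv2.resize(im[y0:y1,x0:x1],None,fx=k,fy=k,interpolation=cv2.INTER_CUBIC)
T=lambda p:np.round((np.asarray(p).reshape(-1,2)+.5-[x0,y0])*k).astype(np.int32)
c=(416.5,-195)
for r,z,col in [(40,19.5,(0,255,0)),(32,41.5,(255,0,0)),(25,63.5,(255,0,255))]:
    cv2.polylines(cr,[T(proj('wrist',np.c_[c[0]+r*np.cos(t),c[1]+r*np.sin(t),np.full(120,z)],s))],True,col,1)
for q in [(-195,-70),(-195,70)]:
    a=-.053;p=(526.6+np.cos(a)*q[0]-np.sin(a)*q[1],-200.3+np.sin(a)*q[0]+np.cos(a)*q[1],18);print(proj('wrist',p,s))
cv2.imwrite('pics/ov7.png',cr)
E
```

```text
t: 15.07
tool_pos: [407.9, -189.8, 241.0]
ee_rot: [-1.215, -1.163, 1.17]
ft_force: [-0.1, -1.1, 0.2]
opening: 87.0
t 15.07 pos [ 407.9 -189.8  241. ] yaw 87.0 open 87.0 F [-0.1 -1.1  0.2] q [-0.61 -0.2   1.95 -0.    1.41 -2.13]
shift now-axes [-4.7 -4.1 -8.8] turn [-0.016 -0.001  0.01 ] shift target-axes [-4.8 -4.  -8.9]
[[190.73165042 109.2620182 ]]
[[302.35064897 109.27771097]]
```

View pics/ov7.png

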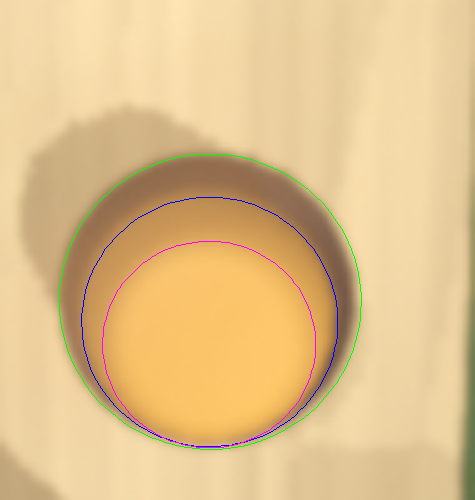

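```bash
python3 -m jog '[[255,[-0.002,-0.02,-0.02],[-0.016,0,0.01]],[255,[-0.001,0,-0.035],[0,0,0]],[255,[-0.001,0,-0.035],[0,0,0]],[255,[-0.001,0,-0.035],[0,0,0]],[255,[0,0,-0.035],[0,0,0]],[255,[0,0,-0.03],[0,0,0]],[255,[0,0,0],[0,0,0]]]'
python3 -c "
from h import *
plan(590,-203.7,159,87)"
```

```text
t: 15.7
tool_pos: [601.6, -204.0, 250.5]
ee_rot: [-1.223, -1.162, 1.169]
ft_force: [-1.0, 0.1, 0.7]
opening: 48.1
t 15.7 pos [ 601.6 -204.   250.5] yaw 86.8 open 48.1 F [-1.   0.1  0.7] q [-0.45  0.25  1.48  0.    1.43 -1.97]
shift now-axes [-0.8 91.6 10.5] turn [-0.012 -0.004  0.005] shift target-axes [-0.3 91.5 11.6]
```

```bash
python3 -m jog '[[255,[0,0.03,0],[-0.012,0,0.005]],[255,[0,0.03,0.005],[0,0,0]],[255,[0,0.025,0.005],[0,0,0]],[255,[0,0,0],[0,0,0]],[255,[0,0,0],[0,0,0]]]'
python3 -c "
from h import *
plan(590,-203.7,159,87);save('side','s8.png')"
```

```text
t: 16.12
tool_pos: [590.2, -202.3, 158.3]
ee_rot: [-1.229, -1.166, 1.17]
ft_force: [0.4, -0.7, 1.8]
opening: 15.3
t 16.12 pos [ 590.2 -202.3  158.3] yaw 86.9 open 15.3 F [ 0.4 -0.7  1.8] q [-0.46  0.29  1.6  -0.    1.25 -1.97]
shift now-axes [-1.4 -0.7  0.2] turn [-0.006 -0.002  0.002] shift target-axes [-1.4 -0.7  0.2]
```

View pics/s8.png

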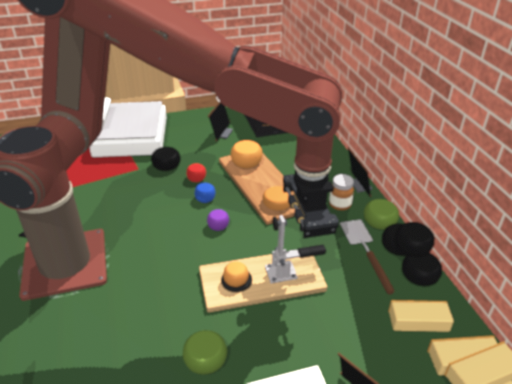

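```bash
python3 -m jog '[[255,[0,0,0.015],[-0.006,0,0]],[255,[0.001,0,0.02],[0,0,0]],[255,[0,0,0.012],[0,0,0]],[255,[0,0,0.012],[0,0,0]],[255,[0,0,0.012],[0,0,0]]]'
python3 -c "
from h import *
plan(480,-198,159,87)"
```

```text
t: 16.58
tool_pos: [526.0, -199.4, 167.6]
ee_rot: [-1.253, -1.184, 1.161]
ft_force: [11.0, -0.2, -4.4]
opening: 0.7
t 16.58 pos [ 526.  -199.4  167.6] yaw 86.9 open 0.7 F [11.  -0.2 -4.4] q [-0.51  0.12  1.78  0.01  1.22 -2.03]
shift now-axes [-1.1  7.5 46.2] turn [ 0.022 -0.002 -0.003] shift target-axes [-1.   8.6 46. ]
```

```bash
python3 -m jog '[[255,[0,0.003,0.012],[0.015,0,0]],[255,[0,0.002,0.012],[0.005,0,0]],[255,[0,0.002,0.012],[0.003,0,0]],[255,[0,0.002,0.012],[0,0,0]]]'
python3 -c "
from h import *
plan(470,-198,159,87);save('side','s9.png')"
```

```text
t: 16.92
tool_pos: [490.8, -200.3, 172.0]
ee_rot: [-1.272, -1.19, 1.16]
ft_force: [5.0, -0.2, 0.7]
opening: 0.5
t 16.92 pos [ 490.8 -200.3  172. ] yaw 86.8 open 0.5 F [ 5.  -0.2  0.7] q [-0.54  0.02  1.88  0.01  1.2  -2.06]
shift now-axes [ 1.3 12.2 21.3] turn [ 0.038 -0.003 -0.013] shift target-axes [ 1.2 13.  20.9]
```

View pics/s9.png

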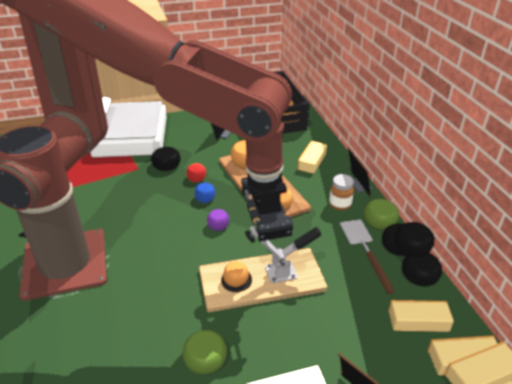

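```bash
python3 -m jog '[[255,[0,0.006,0.01],[0.02,0,0]],[255,[0,0.005,0.012],[0.01,0,0]],[255,[0,0.004,0.01],[0.005,0,0]],[255,[0,0,0],[0,0,0]]]'
python3 -c "
from h import *
plan(470,-198,165,87);save('side','s10.png')"
```

```text
t: 17.3
tool_pos: [460.6, -201.0, 163.7]
ee_rot: [-1.259, -1.168, 1.176]
ft_force: [-0.4, -0.3, -0.8]
opening: 0.9
t 17.3 pos [ 460.6 -201.   163.7] yaw 86.8 open 0.9 F [-0.4 -0.3 -0.8] q [-0.56 -0.02  1.93 -0.01  1.2  -2.07]
shift now-axes [ 3.5 -1.2 -9.2] turn [ 0.013 -0.003 -0.019] shift target-axes [ 3.5 -1.3 -9.2]
```

View pics/s10.png

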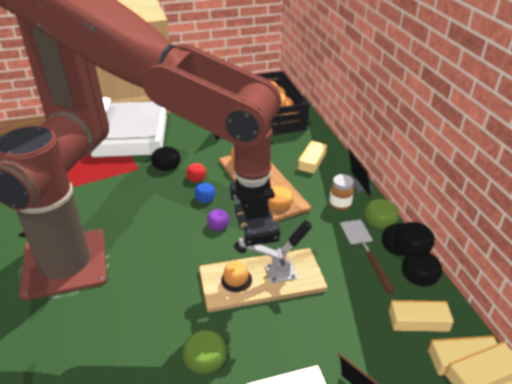

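Past the tip, swinging shut with no contact. Wait, then retreat upward.

```bash
python3 -m jog '[[255,[0,0,0],[0,0,0]],[255,[0,0,0],[0,0,0]],[255,[0,0,0],[0,0,0]],[255,[0,-0.02,0],[0,0,0]],[255,[0,-0.03,0],[0,0,0]],[255,[0,-0.04,0],[0,0,0]],[255,[0,-0.04,0],[0,0,0]],[255,[0,-0.02,0],[0,0,0]]]'
python3 -m jog '[[255,[0.03,0,0.01],[0.013,0,-0.02]],[255,[0.04,0,0.02],[0,0,0]],[255,[0.04,0,0.02],[0,0,0]],[255,[0.04,0,0.02],[0,0,0]],[255,[0.04,0,0],[0,0,0]],[255,[0.04,0,0],[0,0,0]],[255,[0,0,0],[0,0,0]],[255,[0,0,0],[0,0,0]]]'
python3 -c "
from h import *
save('scene','c11.png');save('side','s11.png')
for f,b in [('c11',(150,130,250,230)),('s11',(190,210,330,310))]:
    im=cv2.imread(f'pics/{f}.png')[b[1]:b[3],b[0]:b[2]];cv2.imwrite(f'pics/{f}c.png',cv2.resize(im,None,fx=5,fy=5,interpolation=cv2.INTER_CUBIC))"
```

```text
t: 18.02
tool_pos: [455.9, -196.1, 311.3]
ee_rot: [-1.24, -1.16, 1.176]
ft_force: [1.1, -0.3, 0.7]
opening: 0.1
t: 18.68
tool_pos: [401.9, 40.4, 322.0]
ee_rot: [-1.23, -1.169, 1.164]
ft_force: [0.3, -0.9, -0.5]
opening: 0.6
```

View pics/s11.png

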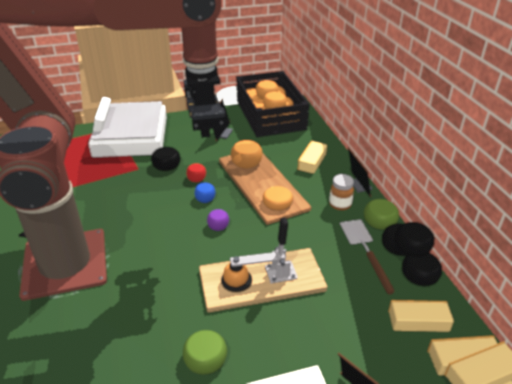

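View pics/s11c.png

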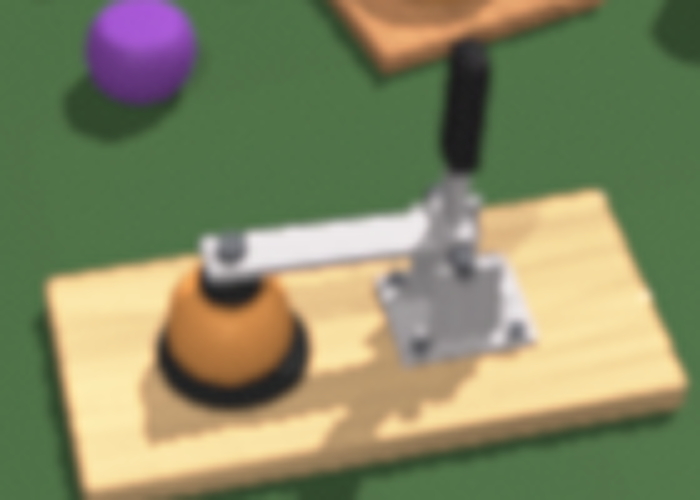

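View pics/c11c.png

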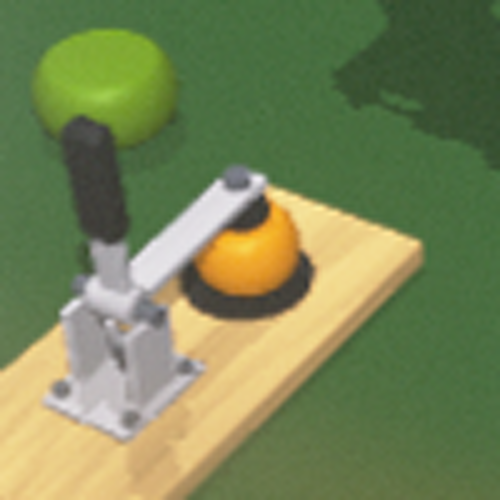

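View pics/c11.png

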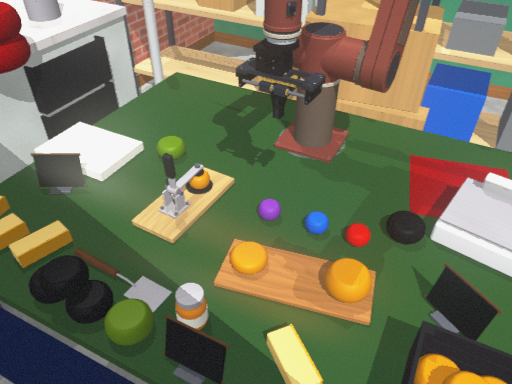

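The clamp is shut, with its pad flat on the small cheese at the centre of the rest. The flat wheel (249,257) and the big wheel (348,280) have not moved, and the arm is clear.

```bash
python3 -c "
from h import *
print(manip.sign_off())"
```

```text
the job is handed in; nothing more can be done
None
```

The small cheese is clamped on the rest and the job is handed in, at about 18.8 s of the 72 s allowed.

I pushed the clamp open by its handle. I then gripped the small orange wheel from the middle of the serving board at 15–20 N and lowered it onto the rest until the wrist force read about +5 N. After letting go, I pushed the arm past its tipping point so it snapped shut by itself.

**Last checks:**
- **Clamp:** the final scene and side pictures show the clamp shut, the handle standing and the pad on top of the cheese.
- **Cheese:** before clamping, the wrist-camera overlay on the settled arm showed it flat and within about 2 mm of the rest's centre. After clamping I checked it only by eye, and it still looked flat and centred.
- **Other wheels:** the big and flat wheels show no movement in the pictures.
- **Robot:** it stood well clear of everything. The largest wrist force I read was about 13 N.

**What disagreed:** an earlier wrist overlay was off by about 4 pixels because the arm was still settling. The repeat with the arm still agreed well. While lowering the cheese, the tool drifted about 3 mm and tilted about 0.01 rad. I corrected both before releasing it.

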